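# Scan in the orange sample

### The job

Book in the sample with the orange lid: take the yellow hand scanner out of its cradle, aim its red window squarely at the middle of the barcode label on the orange case from about 8 cm away, and hold it steady there for two seconds; it reads by itself. Then lay it gently back in the cradle as it was, head the same way round, and let go. Its shell is thin, so grip it with no more than about 50 N, touch none of the sample cases and leave everything else where it stands.

Things in the scene. Friction and masses are not known exactly. Their poses are not given: they have to be found in the camera images.
- scanner: yellow hand scanner, 0.18 kg: handle 150 long (x -85 to 65 mm), 34 wide (y), 28 thick (z 0 to 28), light grey head at its +x end bent 45 degrees down. Origin on the handle's underside, below the centre of mass: grasp here from above, across y, between the cradle's forks. x along the handle to the head, z up. Lies level in the cradle, origin 60 mm above the table.
- scan_head: light grey scanner head, 40 x 44 x 32 mm, rigidly part of the scanner. Origin at the middle of its red window, in the scanner's frame at x 102, y 0, z -8 mm; x is the beam, out of the window, 45 degrees down and forward in the scanner's x-z plane; y is the scanner's y.
- cradle: fixed cradle: steel base 130 x 80 x 8 mm; two grey forks at x -42 and +42 mm, 10 mm thick, 64 wide, bearing face at z 60 mm, a 16 mm tall prong at each end, 44 mm clear between. Origin at the base's underside centre. The scanner belongs with its origin above the cradle's at z 60, its x along the cradle's x, 5 mm of play to each side.
- case_orange: white plastic sample case with an orange lid, 75 x 75 mm footprint, 72 mm tall, about 0.6 kg. Origin at the centre of its underside, z up; its front, to its own -x, is a 45 degree slope that carries a barcode label. Each of the three cases stands with its front roughly to world -y. The case to scan.
- label_orange: white label, 40 x 56 mm with black bars, on the sloped front of the orange case. Origin at the middle of the label, in the case's frame at x -18, y 0, z 40 mm; its z axis is the outward normal, 45 degrees up and out to the case's front (-x); its y axis is the case's y axis.
- case_blue: white plastic sample case with a blue lid, 75 x 75 mm footprint, 72 mm tall, about 0.6 kg. Origin at the centre of its underside, z up; its front, to its own -x, is a 45 degree slope that carries a barcode label. Each of the three cases stands with its front roughly to world -y. A bystander.
- case_green: white plastic sample case with a green lid, 75 x 75 mm footprint, 72 mm tall, about 0.6 kg. Origin at the centre of its underside, z up; its front, to its own -x, is a 45 degree slope that carries a barcode label. Each of the three cases stands with its front roughly to world -y. A bystander.
- core: bystander: grey concrete cylinder, 50 mm across, 100 mm tall; origin at the centre of its underside
- beaker: bystander: glass beaker, 70 mm across, 85 mm tall; origin at the centre of its underside
- flask: bystander: white bottle with blue cap, 60 mm across, 130 mm tall; origin at the centre of its underside
- mould: bystander: open steel cube mould, 90 x 90 x 80 mm; origin at the centre of its underside
Things that resemble listed ones, but are neither listed nor needed, are in the scene too. Leave any green look-alike of the cradle alone.

How it is judged:
By the outcome, as a careful person would: the job done as asked, in the order asked, and still so for the second after the job is handed in, with the robot touching nothing.
It also fails if it takes over 54 s, if anything falls off the work surface, if the arm or the gripper's body presses on something with over 40 N, if the wrist force passes 120 N, or if a joint passes its speed limit or range.

### The arm

A 6-joint arm with a two-finger parallel gripper is mounted at the origin on the work surface. World frame = base frame: x ahead of the robot, y to its left, z up, the work surface at z = 0. Lengths are in m, angles in rad, forces in N, time in s.
With the tool pointing down it reaches from about 0.325 to 0.75 m from the base axis. Payload 7.6 kg.
Tool frame: the origin (TCP) lies between the finger pads; the fingertips stand 22 mm ahead of it and the grasp point (between the pads) lies 3 mm ahead of it; z points along the fingers, y is the line along which they close (so a half turn about z gives the same grasp; the last joint's range is limited). The gripper opens to 85 mm and grips with 20 to 120 N. Pads are 22 mm wide; open, the fingers measure 114 mm over their backs; the gripper's body (76 mm by 85 mm) begins 54 mm behind the grasp point. The pads swing forward as they close: fully open they stand 13 mm farther back than shut.
Start: joints at [-0.07, 0.052, 1.401, -0, 1.689, -0.07], TCP at [0.525, 0, 0.253] pointing down, gripper open.
Joint ranges: [-2.9, 2.9], [-0.91, 2.17], [0.12, 2.37], [-1.06, 4.2], [0.26, 2.73], [-2.93, 2.93]. Speed limits (rad/s): [2.57, 2.57, 3.01, 3.14, 3.14, 3.14].

### API

Orientations are given as a rotation vector (axis times angle).
In Python, from rig import * gives the robot as it stands.
- The arm moves only by the shell command python3 -m inch 'ROWS' [FORCE]. ROWS is JSON, a list of rows, each an object of numbers: "x", "y", "z": the shift along the tool's x, y, z in m; "spin": the turn about the tool's z in rad; "gripper": the opening, from -1 (shut) to 1 (fully open). In form: [{"x": .., "y": .., "z": .., "spin": .., "gripper": ..}, ...]. A call has 1 to 5 rows; each row shifts and turns the commanded pose from where the row before left it, along the tool's axes as they then stand; what a row does not reach is not made up. A row lasts 1/10 s, in which the tool goes at most 50 mm and 8.59 degrees, less where a joint would pass 70% of its speed; a pose out of reach is approached as far as the arm can. A call with a gripper value outside its range is refused whole. The fingers move at their own pace and stop on an object; FORCE is the grip in N (left out, the last holds). Time passes only in rows, so rows that do not move let the fingers close. It gives the time, the measured TCP pose, the force, the opening and the grip force at its end, in the units of the state.
- observe(): the state, without advancing time (a new reading comes with each control period).
- snapshot(name): name is "scene" or "side" or "wrist"; returns a dict with "image" (384x512x3 uint8, red, green, blue), "fx", "fy", "cx", "cy" (pixels), "xyz" and "attitude" of the camera in the world. Camera axes: x right, y up, looking along -z (the intrinsics and any distortion apply to the point x, -y, -z); pixel columns grow to the right and rows downward; lengths in m; the calibration is good to about 2 mm. The wrist camera is an equidistant fisheye: a pixel r from the principal point sees the ray r / f radians off the axis. A picture is of the moment at which its call begins. There is no depth.
- hand_in(): hands the job in; it is judged then, once.
The state is a dict: "time": time; "qpos": joint angles; "qd": joint speeds; "joint_efforts": joint torques, N m; "eef_pos": TCP position; "tcp_rot": TCP orientation; "wrist_force": force on the tool from outside, world axes, zero at the start; "moment": the same for the moment, N m; "grip_width": finger opening in m; "finger_force": force on a finger pad.
Only numpy, scipy, OpenCV 4.12 (cv2) and the standard library are available. Lean on these libraries where they do the work, as an engineer would, in place of code of your own. Each camera call takes 0.05 s, during which the arm holds its last target. There are 200 camera calls.

## Working session

There is one attempt and no reset: what is moved stays moved. The work goes in short steps, Python scripts to look and compute and a shell command to move; the robot and the scene stay as the last step left them, time stands still between calls to the robot, and variables do not carry over. Pictures are saved under pics/ and viewed, at most 10 in all, crops included, and the job is handed in when it is done.

```bash
ls; mkdir -p pics
python3 - <<'E'
from rig import *
import cv2,numpy as np,pickle
print(observe())
d={}
for n in("scene","side","wrist"):
    s=snapshot(n);d[n]=s
    cv2.imwrite(f"pics/{n}0.png",s["image"][:,:,::-1])
    print({k:v for k,v in s.items() if k!="image"})
pickle.dump(d,open("s0.pkl","wb"))
E
```

```text
pics
{'time': 0.0, 'qpos': array([-7.02901794e-02,  5.28096408e-02,  1.40176518e+00,  2.78801959e-05,
        1.68859332e+00, -7.02903159e-02]), 'qd': array([ 0.00116722, -0.00018986,  0.00023396, -0.00098636, -0.00038117,
       -0.00078429]), 'joint_efforts': array([ 8.02730119e-04, -3.81666934e+01, -3.60182977e+01,  8.43031398e-05,
        6.19437444e-03, -2.66336252e-05]), 'eef_pos': array([5.24722798e-01, 5.47909867e-05, 2.52466176e-01]), 'tcp_rot': array([-2.22058346e+00, -2.22059099e+00,  1.58925330e-03]), 'wrist_force': array([-0.72940392, -0.27143767,  0.30683353]), 'moment': array([-0.03591588,  0.00968563, -0.0234396 ]), 'finger_force': 0.0, 'grip_width': 0.08550138635075263}
{'fx': 388.21821564695546, 'fy': 388.21821564695546, 'cx': 253.65099318309163, 'cy': 193.997747348606, 'xyz': array([1.20568843, 0.2026738 , 1.1782898 ]), 'attitude': array([0.37867633, 0.55437292, 1.93229967])}
{'fx': 373.27862519087824, 'fy': 373.27862519087824, 'cx': 247.4874314247193, 'cy': 198.3181082877624, 'xyz': array([ 0.1363504 , -0.81066314,  0.59242072]), 'attitude': array([ 1.00957565, -0.25732889, -0.47037206])}
{'fx': 297.3186396354542, 'fy': 297.3186396354542, 'cx': 255.0505885363285, 'cy': 190.72763208237973, 'xyz': array([0.52536997, 0.0655863 , 0.37324528]), 'attitude': array([-2.61187702e-01,  1.36725534e-03,  6.03752280e-05])}
```

View pics/scene0.png

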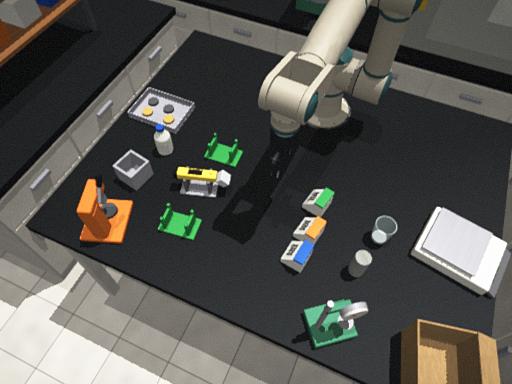

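View pics/side0.png

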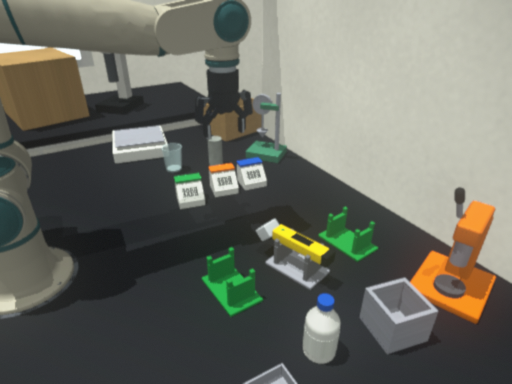

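The scene view shows the yellow scanner in the grey cradle at (200,178), with green look-alike cradles at (223,150) and (180,222). The cases stand at (319,200) green, (309,228) orange and (297,253) blue. In the side view the scanner is at (297,245) and the orange case at (223,180). The scanner in the grey cradle and the case with the orange lid fit the task, so I'll enlarge both.

```bash
cat > h.py <<'E'
import numpy as np,cv2
from scipy.spatial.transform import Rotation as R
def proj(s,P):
    P=np.atleast_2d(P); c=R.from_rotvec(s["attitude"]).inv().apply(P-s["xyz"])*[1,-1,-1]
    return np.c_[s["cx"]+s["fx"]*c[:,0]/c[:,2], s["cy"]+s["fy"]*c[:,1]/c[:,2]]
def projw(s,P):
    P=np.atleast_2d(P); c=R.from_rotvec(s["attitude"]).inv().apply(P-s["xyz"])*[1,-1,-1]
    r=np.hypot(c[:,0],c[:,1]); k=s["fx"]*np.arctan2(r,c[:,2])/r
    return np.c_[s["cx"]+k*c[:,0], s["cy"]+k*c[:,1]]
def world(T,P): # T=x,y,z0,yaw
    return R.from_euler('z',T[3]).apply(np.atleast_2d(P))+np.array(T[:3])
E
python3 - <<'E'
import pickle,cv2,numpy as np
d=pickle.load(open("s0.pkl","rb"))
def crop(n,c,r,w,h,k):
    return cv2.resize(d[n]["image"][r:r+h,c:c+w,::-1],(w*k,h*k),interpolation=cv2.INTER_CUBIC)
a=crop("scene",165,155,80,60,5);b=crop("scene",280,180,80,60,5)
e=crop("side",255,210,80,60,5);f=crop("side",170,145,100,75,4)
cv2.imwrite("pics/mos.png",np.vstack([np.hstack([a,b]),np.hstack([e,f])]))
E
```

```text
(no output)
```

View pics/mos.png

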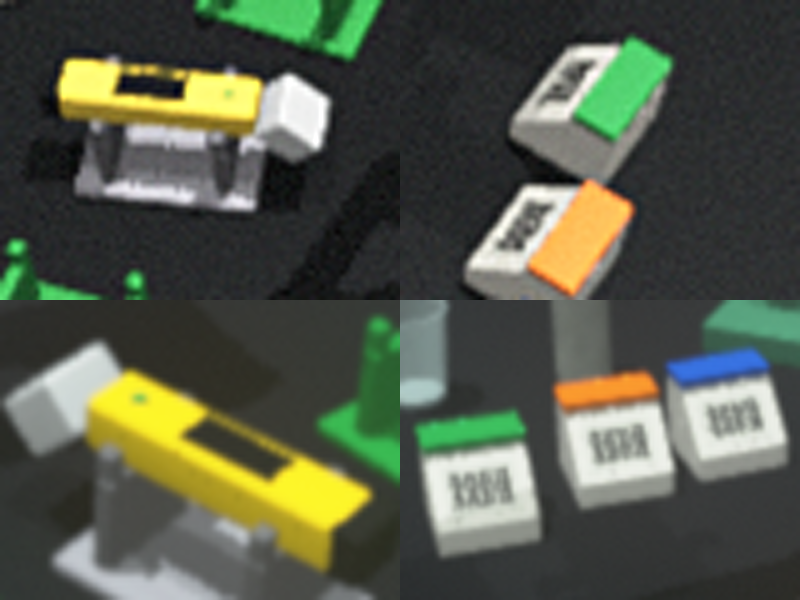

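View pics/wrist0.png

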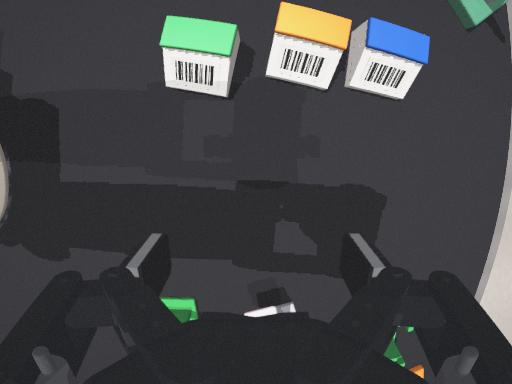

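The crop confirms it. The orange-lidded case is the middle one, with its barcode at wrist (303,63) and side (225,181). The yellow scanner lies in the grey cradle with its head toward +y. Next I'll fit both poses.

Run:
```python
import pickle
from h import *
from scipy.optimize import least_squares
d=pickle.load(open("s0.pkl","rb"))
sc,si,wr=d["scene"],d["side"],d["wrist"]
g=wr["image"].mean(2)
m=np.zeros_like(g,np.uint8);cv2.fillPoly(m,[np.array([[283,44],[330,55],[323,82],[276,70]])],1)
ys,xs=np.nonzero((m>0)&(g<110));bc=np.c_[xs,ys];rect=cv2.minAreaRect(bc.astype(np.float32));print("bars",bc.mean(0),rect,np.median(g[m>0]))
# scanner
S=[((65,17,28),sc,(255,110),0),((65,-17,28),sc,(262,78),0)]
top=lambda x,y:(x/1000,y/1000,.028)
mo=lambda o,y0,k,x0,p:(o[0]+(p[0]-x0)/k,o[1]+(p[1]-y0)/k)
A=lambda p:mo((165,155),0,5,0,p);B=lambda p:mo((255,210),300,5,0,p);F=lambda p:mo((170,145),300,4,400,p)
# head to +y => scanner +y is world -x (far from scene cam)
L=[(top(-85,17),sc,A((68,60))),(top(-85,-17),sc,A((62,90))),(top(65,17),sc,A((262,78))),(top(65,-17),sc,A((255,110))),
(top(65,17),si,B((90,405))),(top(65,-17),si,B((130,370))),(top(-85,-17),si,B((372,495))),(top(-85,17),si,B((330,522)))]
f=lambda T:np.concatenate([proj(s,world([T[0],T[1],.06,T[2]],p))[0]-q for p,s,q in L])
r=least_squares(f,[.5,-.25,1.5],loss='soft_l1');print("scanner",r.x,f(r.x).reshape(-1,2).round(1).tolist())
c=lambda x,y,z:(x/1000,y/1000,z/1000)
C=[(c(-18,0,40),wr,bc.mean(0)),(c(-37.5,37.5,0),wr,(268,80)),(c(-37.5,-37.5,0),wr,(329,88)),
(c(-18,0,40),si,F((620,445))),(c(-37.5,37.5,0),si,F((588,507))),(c(-37.5,-37.5,0),si,F((673,492))),(c(-37.5,37.5,20.5),si,F((575,484))),(c(-37.5,-37.5,20.5),si,F((672,466)))]
f=lambda T:np.concatenate([(projw if s is wr else proj)(s,world([T[0],T[1],0,T[2]],p))[0]-q for p,s,q in C])
r=least_squares(f,[.55,.25,1.5],loss='soft_l1');print("case",r.x,f(r.x).reshape(-1,2).round(1).tolist())
T=[r.x[0],r.x[1],0,r.x[2]]
print("label",world(T,c(-18,0,40)))
im=cv2.resize(wr["image"][0:100,250:350,::-1],None,fx=4,fy=4,interpolation=cv2.INTER_CUBIC)
for q in projw(wr,world(T,[c(-37.5,37.5,0),c(-37.5,-37.5,0),c(-37.5,37.5,20.5),c(-37.5,-37.5,20.5),c(14,37.5,72),c(14,-37.5,72),c(37.5,37.5,72),c(37.5,-37.5,72),c(-18,0,40),c(-18-14,28,40-14),c(-18-14,-28,40-14),c(-18+14,28,54),c(-18+14,-28,54)])):
    cv2.circle(im,tuple(((q-[250,0]+.5)*4).round().astype(int).tolist()),3,(0,0,255),1)
cv2.imwrite("pics/case_fit.png",im)
```

```text
bars [302.28054299  62.33484163] ((301.7821044921875, 62.55462646484375), (39.29349899291992, 19.826007843017578), 14.534454345703125) 229.33333333333334
scanner [ 0.55997851 -0.27174773  1.81872916] [[-1.3, -2.3], [-2.8, -0.5], [2.0, 0.4], [1.2, 2.0], [-3.5, -4.3], [-1.6, -3.1], [2.2, 0.4], [0.9, 2.2]]
case [0.58007683 0.14151836 1.47684911] [[0.9, 0.6], [-1.3, -0.3], [-3.2, -0.9], [0.4, -0.6], [-0.1, 0.3], [0.9, -1.0], [2.8, 0.3], [1.0, -0.1]]
label [[0.57838827 0.12359773 0.04      ]]
```

View pics/case_fit.png

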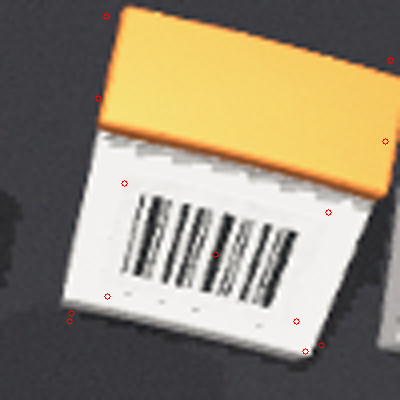

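The overlay shows the case turned more than my fit: bars tilted about 14°, base corners at wrist (265.7,75.5) and (327,89.5). I'll refit using the sharp wrist points.

```bash
cat > casefit.py <<'E'
import pickle,sys
from h import *
from scipy.optimize import least_squares
d=pickle.load(open("s0.pkl","rb"));wr,si=d["wrist"],d["side"]
q=lambda x,y:np.array([250+x/4-.5,y/4-.5])
c=lambda x,y,z:(x/1000,y/1000,z/1000)
C=[(c(-37.5,37.5,20.5),q(62,299)),(c(-37.5,-37.5,20.5),q(313,348)),(c(-37.5,37.5,0),q(66,306)),(c(-37.5,-37.5,0),q(306,358)),(c(-18,0,40),q(210,250))]
def f(T):
    o=[projw(wr,world([T[0],T[1],0,T[2]],p))[0]-x for p,x in C]
    o.append(proj(si,world([T[0],T[1],0,T[2]],c(-18,0,40)))[0]-[225,181.2])
    a,b=T[3:5]; k=.70711*b # bars half sizes
    for (u,v),x in zip([(1,1),(-1,1),(1,-1),(-1,-1)],[q(145,196),q(297,231),q(123,272),q(270,306)]):
        o.append(projw(wr,world([T[0],T[1],0,T[2]],(-.018+v*k,u*a,.04+v*k)))[0]-x)
    return np.concatenate(o)
r=least_squares(f,[.58,.14,1.4,.02,.014],loss='soft_l1')
print(r.x,f(r.x).reshape(-1,2).round(1).tolist());T=[r.x[0],r.x[1],0,r.x[2]];print(world(T,c(-18,0,40)))
E
python3 casefit.py
```

```text
[0.58050133 0.14214066 1.39337229 0.02146563 0.01363291] [[0.4, 0.1], [-0.5, 0.8], [-1.1, 0.4], [-2.5, -0.4], [0.2, 0.1], [0.0, -0.6], [-0.1, -0.1], [0.3, -0.4], [0.8, 0.2], [0.5, -0.5]]
[[0.57732443 0.12442324 0.04      ]]
```

```bash
python3 -m inch '[{"x":-0.045,"y":0.01},{"x":-0.045,"y":0.01},{"x":-0.045,"y":0.01},{"x":-0.045,"y":0.005},{"x":-0.045}]'; python3 -m inch '[{"x":-0.045},{"x":-0.045},{"x":-0.02},{},{}]'
python3 - <<'E'
from rig import *
import cv2,pickle
s=snapshot("wrist");pickle.dump(s,open("s1.pkl","wb"));print(observe()["eef_pos"])
cv2.imwrite("pics/w1.png",cv2.resize(s["image"][:,:,::-1],(800,600),interpolation=cv2.INTER_CUBIC))
E
```

```text
[5.24844322e-01 2.27384495e-05 2.52810679e-01]schema error: expected keys x, y, z, spin, gripper
schema error: expected keys x, y, z, spin, gripper
```

View pics/w1.png

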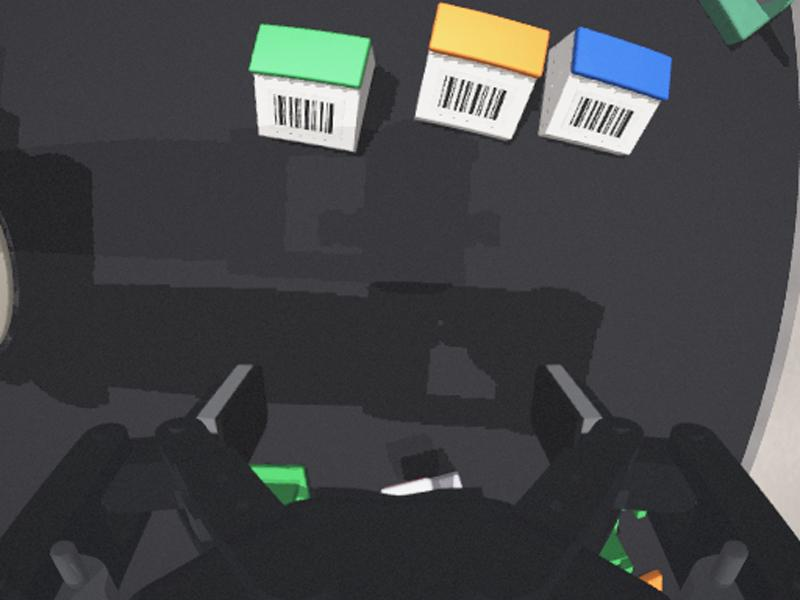

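The rows need all five keys and were refused, so the arm did not move. The picture shows the same view as before. I'll retype them in full.

```bash
python3 -m inch '[{"x":-0.045,"y":0.01,"z":0,"spin":0,"gripper":1},{"x":-0.045,"y":0.01,"z":0,"spin":0,"gripper":1},{"x":-0.045,"y":0.01,"z":0,"spin":0,"gripper":1},{"x":-0.045,"y":0.005,"z":0,"spin":0,"gripper":1},{"x":-0.045,"y":0,"z":0,"spin":0,"gripper":1}]' && python3 -m inch '[{"x":-0.045,"y":0,"z":0,"spin":0,"gripper":1},{"x":-0.045,"y":0,"z":0,"spin":0,"gripper":1},{"x":-0.02,"y":0,"z":0,"spin":0,"gripper":1},{"x":0,"y":0,"z":0,"spin":0,"gripper":1},{"x":0,"y":0,"z":0,"spin":0,"gripper":1}]'
python3 - <<'E'
from rig import *
import cv2,pickle
s=snapshot("wrist");pickle.dump(s,open("s1.pkl","wb"));print(observe()["eef_pos"])
cv2.imwrite("pics/w1.png",cv2.resize(s["image"][:,:,::-1],(800,600),interpolation=cv2.INTER_CUBIC))
E
```

```text
time: 0.7
eef_pos: [0.5601, -0.2267, 0.2528]
tcp_rot: [-2.221, -2.221, 0.0]
wrist_force: [0.8, -0.2, 0.1]
grip_width: 0.0853
finger_force: 0.0
time: 1.2
eef_pos: [0.56, -0.3348, 0.2528]
tcp_rot: [-2.221, -2.22, -0.0]
wrist_force: [0.1, 1.3, 0.1]
grip_width: 0.0852
finger_force: 0.0
[ 0.5601788  -0.33411448  0.25312073]
```

View pics/w1.png

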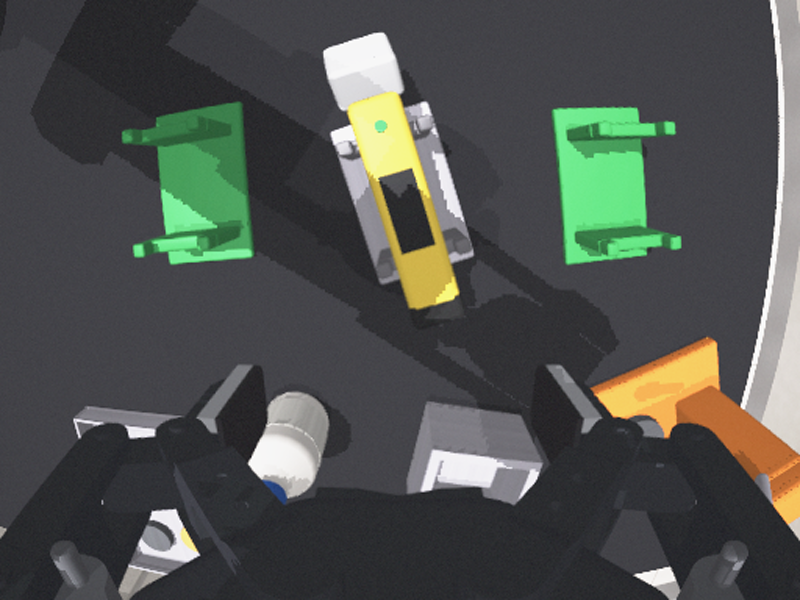

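Everything is visible (800 px scale). The handle-top corners are at (349,108), (400,93), (458,292) and (411,309), and the cradle base corners at (331,132), (428,102), (473,257) and (381,284). The green look-alikes stand on either side.

Run:
```python
import pickle
from h import *
from scipy.optimize import least_squares
w=pickle.load(open("s1.pkl","rb"))
q=lambda *p:(np.array(p)+.5)/1.5625-.5
c=lambda x,y,z:(x/1000,y/1000,z/1000)
def fit(P,Q,z,n):
    f=lambda T:(projw(w,world([T[0],T[1],z,T[2]],P))-Q).ravel()
    r=least_squares(f,[.56,-.27,1.8],loss='soft_l1');print(n,r.x.round(4),f(r.x).reshape(-1,2).round(1).tolist());return r.x
s=fit([c(65,17,28),c(65,-17,28),c(-85,-17,28),c(-85,17,28)],[q(349,108),q(400,93),q(458,292),q(411,309)],.06,"scanner")
fit([c(65,40,8),c(65,-40,8),c(-65,-40,8),c(-65,40,8)],[q(331,132),q(428,102),q(473,257),q(381,284)],0,"cradle")
fit([c(42,27,76),c(42,-27,76),c(-42,-27,76),c(-42,27,76)],[q(347,148),q(422,121),q(462,243),q(386,268)],0,"prongs")
# yellow mask principal check
hsv=cv2.cvtColor(w["image"],cv2.COLOR_RGB2HSV);m=((hsv[...,0]>20)&(hsv[...,0]<34)&(hsv[...,1]>150)).astype(np.uint8)
m[:,:200]=0;m[:,310:]=0;m[215:]=0
ys,xs=np.nonzero(m);print(cv2.boxPoints(cv2.minAreaRect(np.c_[xs,ys].astype(np.float32)))*1.5625)
T=[s[0],s[1],.06,s[2]];print((projw(w,world(T,[c(102,0,-8),c(65,17,28),c(65,-17,28),c(-85,-17,28),c(-85,17,28),c(-85,17,0)]))*1.5625).round())
```

```text
scanner [ 0.562  -0.282   1.8361] [[-1.7, -2.2], [0.3, -2.2], [2.0, 17.5], [-0.3, 15.0]]
cradle [ 0.5642 -0.2824  1.8701] [[-0.6, -0.4], [0.2, -0.7], [1.3, 0.3], [-0.6, 1.2]]
prongs [ 0.5636 -0.2807  1.8988] [[-3.1, -0.4], [0.6, -0.7], [1.3, 0.3], [-0.4, 1.0]]
[[344.6002  105.12723]
 [396.90436  88.485  ]
 [462.5088  294.67053]
 [410.2046  311.31274]]
[[362.  56.]
 [346. 104.]
 [400.  89.]
 [461. 319.]
 [410. 332.]
 [409. 319.]]
```

Run:
```python
import pickle
from h import *
w=pickle.load(open("s1.pkl","rb"))
c=lambda x,y,z:(x/1000,y/1000,z/1000)
T=[.5642,-.2824,.06,1.870]
im=cv2.resize(w["image"][10:220,200:310,::-1],None,fx=5,fy=5,interpolation=cv2.INTER_CUBIC)[:,:]
k=5
def dot(P,col):
    for q in projw(w,world(T,P)): cv2.circle(im,tuple(((q-[200,10]+.5)*k).round().astype(int).tolist()),3,col,1)
dot([c(x,y,28) for x in(65,-85) for y in(17,-17)],(0,0,255))
dot([c(x,y,0) for x in(65,-85) for y in(17,-17)],(255,0,0))
e=lambda a,b,y:c(102-.7071*a+.7071*b,y,-8+.7071*a+.7071*b)
dot([e(a,b,y) for a in(0,40) for b in(16,-16) for y in(22,-22)],(255,0,255))
dot([e(a,b,y) for a in(0,32) for b in(20,-20) for y in(22,-22)],(0,255,0))
im=im[:, :]; h=im.shape[0]
cv2.imwrite("pics/crop1.png",np.hstack([im[:h//2][:590],im[h//2:][:590]])[:, :1100]) if 0 else cv2.imwrite("pics/crop1.png",cv2.resize(im,None,fx=.57,fy=.57,interpolation=cv2.INTER_AREA))
```

```text
(no output)
```

View pics/crop1.png

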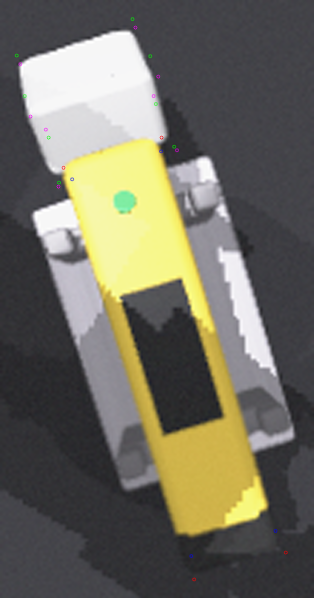

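The close view shows the scanner aligned with the cradle: centre (0.564, -0.282), yaw about 1.868 rad. The head end matches the model; the tail looks a little short, which doesn't affect the grasp. Now I'll align over the grasp point.

```bash
python3 -m inch '[{"x":0.026,"y":0.002,"z":0,"spin":0,"gripper":1},{"x":0.026,"y":0.002,"z":0,"spin":0,"gripper":1},{"x":0,"y":0,"z":0,"spin":-0.1,"gripper":1},{"x":0,"y":0,"z":0,"spin":-0.1,"gripper":1},{"x":0,"y":0,"z":0,"spin":-0.097,"gripper":1}]' 45 && python3 -m inch '[{"x":0,"y":0,"z":0.03,"spin":0,"gripper":1},{"x":0,"y":0,"z":0.03,"spin":0,"gripper":1},{"x":0,"y":0,"z":0.03,"spin":0,"gripper":1},{"x":0,"y":0,"z":0.01,"spin":0,"gripper":1},{"x":0,"y":0,"z":0,"spin":0,"gripper":1}]'
python3 - <<'E'
from rig import *
import cv2,pickle
from h import *
o=observe();print(o["eef_pos"],R.from_rotvec(o["tcp_rot"]).as_matrix()[:,0])
s=snapshot("wrist");pickle.dump(s,open("s2.pkl","wb"))
im=s["image"][:,:,::-1].copy();c=lambda x,y,z:(x/1000,y/1000,z/1000)
for z,col in((28,(0,0,255)),):
    for q in projw(s,world([.5642,-.2824,.06,1.868],[c(x,y,z) for x in(65,30,11,-11) for y in(17,-17)])): cv2.circle(im,tuple(q.round().astype(int).tolist()),2,col,1)
cv2.imwrite("pics/w2.png",im)
E
```

```text
time: 1.75
eef_pos: [0.5644, -0.281, 0.2539]
tcp_rot: [1.86, 2.531, 0.0]
wrist_force: [0.4, 0.3, -0.4]
grip_width: 0.0857
finger_force: 0.0
time: 2.25
eef_pos: [0.5637, -0.2816, 0.1521]
tcp_rot: [-1.865, -2.525, 0.0]
wrist_force: [0.3, -0.3, 0.7]
grip_width: 0.0856
finger_force: 0.0
[ 0.56368325 -0.28159938  0.15211581] [-0.29399503  0.95580453  0.00215001]
```

View pics/w2.png

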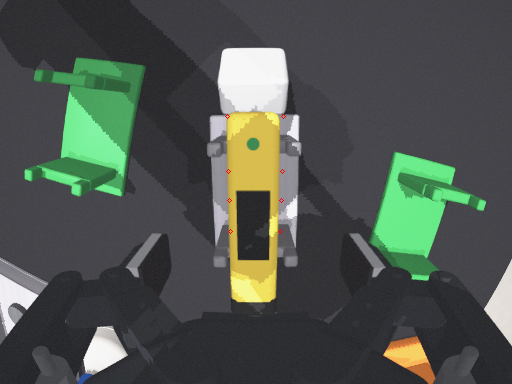

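Handle columns 229–280 are centred between the pads (147 and 363), and the yaw is aligned. I'll descend and grip.

```bash
python3 -m inch '[{"x":0,"y":0,"z":0.025,"spin":0,"gripper":1},{"x":0,"y":0,"z":0.025,"spin":0,"gripper":1},{"x":0,"y":0,"z":0.02,"spin":0,"gripper":1},{"x":0,"y":0,"z":0.005,"spin":0,"gripper":1},{"x":0,"y":0,"z":0,"spin":0,"gripper":0}]' 35 && python3 -m inch '[{"x":0,"y":0,"z":0,"spin":0,"gripper":0},{"x":0,"y":0,"z":0,"spin":0,"gripper":0},{"x":0,"y":0,"z":0,"spin":0,"gripper":-0.1},{"x":0,"y":0,"z":0,"spin":0,"gripper":-0.3},{"x":0,"y":0,"z":0,"spin":0,"gripper":-0.3}]' 35 && python3 -m inch '[{"x":0,"y":0,"z":0,"spin":0,"gripper":-0.5},{"x":0,"y":0,"z":0,"spin":0,"gripper":-0.5},{"x":0,"y":0,"z":0,"spin":0,"gripper":-0.5}]' 35
```

```text
time: 2.8
eef_pos: [0.5646, -0.2831, 0.0796]
tcp_rot: [1.867, 2.525, 0.0]
wrist_force: [-0.1, -0.2, 0.1]
grip_width: 0.0734
finger_force: 0.0
time: 3.3
eef_pos: [0.5645, -0.2833, 0.0795]
tcp_rot: [1.867, 2.524, 0.0]
wrist_force: [-0.6, 0.0, 4.9]
grip_width: 0.0336
finger_force: 36.0
time: 3.6
eef_pos: [0.5645, -0.2833, 0.0796]
tcp_rot: [1.867, 2.524, 0.0]
wrist_force: [-1.8, -0.2, 5.4]
grip_width: 0.0339
finger_force: 36.1
```

```bash
python3 -m inch '[{"x":0,"y":0,"z":-0.005,"spin":0,"gripper":-0.5},{"x":0,"y":0,"z":-0.01,"spin":0,"gripper":-0.5},{"x":0,"y":0,"z":-0.02,"spin":0,"gripper":-0.5},{"x":0,"y":0,"z":-0.02,"spin":0,"gripper":-0.5},{"x":0,"y":0,"z":-0.01,"spin":0,"gripper":-0.5}]' && python3 -m inch '[{"x":0.02,"y":0.005,"z":0,"spin":0,"gripper":-0.5},{"x":0.03,"y":0.007,"z":0,"spin":0,"gripper":-0.5},{"x":0.03,"y":0.007,"z":0,"spin":0,"gripper":-0.5},{"x":0.03,"y":0.007,"z":0,"spin":0,"gripper":-0.5},{"x":0.03,"y":0.007,"z":0,"spin":0,"gripper":-0.5}]' && python3 -m inch '[{"x":0.03,"y":0.008,"z":0,"spin":0,"gripper":-0.5},{"x":0.02,"y":0.008,"z":0,"spin":0,"gripper":-0.5},{"x":0.01,"y":0.005,"z":0,"spin":0.1,"gripper":-0.5},{"x":0,"y":0,"z":0,"spin":0.1,"gripper":-0.5},{"x":0,"y":0,"z":0,"spin":0.1,"gripper":-0.5}]' && python3 -m inch '[{"x":0,"y":0,"z":0,"spin":0.1,"gripper":-0.5},{"x":0,"y":0,"z":0,"spin":0.075,"gripper":-0.5},{"x":0,"y":0,"z":0,"spin":0,"gripper":-0.5},{"x":0,"y":0,"z":0,"spin":0,"gripper":-0.5}]'
python3 - <<'E'
from rig import *
import cv2,pickle
from h import *
o=observe();T0=R.from_rotvec(o["tcp_rot"]).as_matrix();print(o["eef_pos"],np.arctan2(T0[1,0],T0[0,0]),T0[:,2])
s=snapshot("wrist");pickle.dump(s,open("s3.pkl","wb"))
im=cv2.resize(s["image"][:,:,::-1],(800,600),interpolation=cv2.INTER_CUBIC);c=lambda x,y,z:(x/1000,y/1000,z/1000)
K=[.5805,.1421,0,1.393]
for q in projw(s,world(K,[c(-37.5,37.5,20.5),c(-37.5,-37.5,20.5),c(14,37.5,72),c(14,-37.5,72),c(-18,0,40)]+[c(-18+a*9.6,b*21.5,40+a*9.6) for a in(1,-1) for b in (1,-1)])): cv2.circle(im,tuple(((q+.5)*1.5625).round().astype(int).tolist()),3,(0,0,255),1)
cv2.imwrite("pics/w3.png",im)
E
```

```text
time: 4.1
eef_pos: [0.5646, -0.2833, 0.1458]
tcp_rot: [1.867, 2.523, 0.001]
wrist_force: [-0.7, 0.2, -1.8]
grip_width: 0.0336
finger_force: 35.2
time: 4.6
eef_pos: [0.5542, -0.1382, 0.1431]
tcp_rot: [-1.868, -2.525, 0.0]
wrist_force: [0.8, 1.0, -1.4]
grip_width: 0.0336
finger_force: 35.3
time: 5.1
eef_pos: [0.557, -0.0753, 0.1431]
tcp_rot: [-2.228, -2.214, 0.0]
wrist_force: [0.5, -0.3, -0.8]
grip_width: 0.0337
finger_force: 35.2
time: 5.5
eef_pos: [0.557, -0.0759, 0.1432]
tcp_rot: [-2.408, -2.018, 0.0]
wrist_force: [-0.4, 0.1, -2.6]
grip_width: 0.0336
finger_force: 35.2
[ 0.55700212 -0.07590028  0.14317376] 1.3948676192074434 [-3.20453140e-04  8.65594063e-05 -9.99999945e-01]
```

View pics/w3.png

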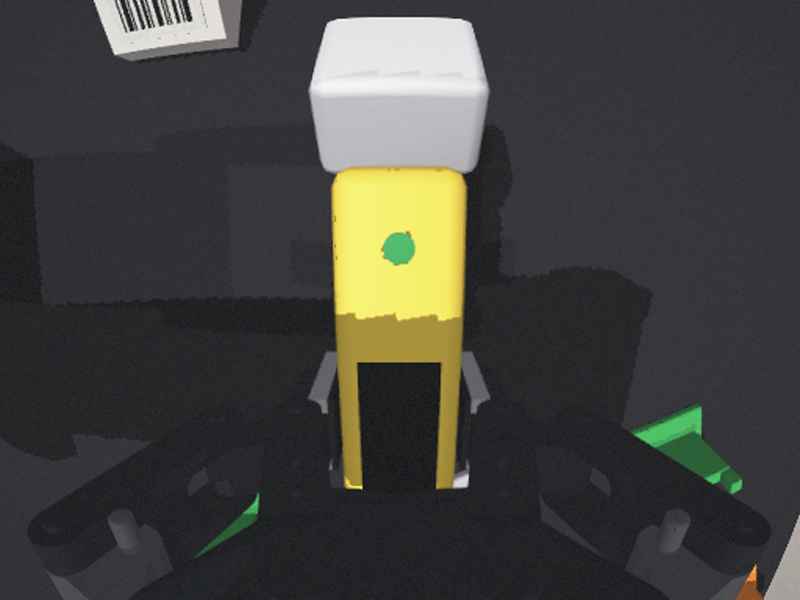

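That was my tenth view, so I'll check numerically from here. The scanner sits straight in the grip: handle front edge at row 168 over columns 333–466, head ridge at row 88 over columns 310–488 (800 px scale). I'll compare those with the model and check the orange barcode in the side camera against the fit.

Run:
```python
from rig import *
import pickle
from h import *
s=pickle.load(open("s3.pkl","rb"));o=observe()
c=lambda x,y,z:(x/1000,y/1000,z/1000)
p=o["eef_pos"];T=[p[0],p[1],p[2]-.0196,1.3949]
e=lambda a,b,y:c(102-.7071*a+.7071*b,y,-8+.7071*a+.7071*b)
P=[c(65,17,28),c(65,-17,28),e(40,16,22),e(40,16,-22),e(0,16,22),e(0,16,-22),e(0,-16,22)]
print((projw(s,world(T,P))*1.5625).round())
K=[.5805,.1421,0,1.393];L=world(K,c(-18,0,40))[0];ex=np.array([np.cos(K[3]),np.sin(K[3]),0])
W=L+.08*.7071*(-ex+[0,0,1]);O=W-.102*ex+[0,0,.008];print("target tcp",O+[0,0,.0196])
t=O+[0,0,.0196]-p;M=R.from_rotvec(o["tcp_rot"]).as_matrix();print("tool shift",M.T@t)
# side view: head and barcode check
s=snapshot("side");pickle.dump(s,open("s4.pkl","wb"))
g=s["image"].astype(int).mean(2)
q=proj(s,world(K,[c(-18+a*9.6,b*21.5,40+a*9.6) for a,b in((1,1),(1,-1),(-1,-1),(-1,1))]));print("pred bars",q.round(1).tolist(),q.mean(0))
x0,y0=q.min(0).astype(int)-1;x1,y1=q.max(0).astype(int)+2
print(g[y0:y1+1,x0:x1+1].astype(int));print(x0,y0)
```

```text
[[326. 180.]
 [468. 180.]
 [303.  98.]
 [491.  97.]
 [323.  23.]
 [471.  23.]
 [333. 106.]]
target tcp [ 0.54927199 -0.03168455  0.124168  ]
tool shift [ 0.0422028  -0.01538929  0.01902542]
pred bars [[217.4, 177.6], [230.6, 175.5], [232.6, 183.6], [219.3, 185.8]] [224.98057974 180.61960128]
[[218 226 221 229 233 234 235 237 235 237 237 236 235 235 235 225 179 132
   89]
 [235 236 234 236 236 236 235 235 234 233 231 227 220 216 221 225 194 146
  110]
 [236 233 228 231 229 227 223 219 217 217 214 208 177 158 171 218 209 172
  152]
 [231 218 197 205 206 191 174 172 164 162 170 192 161 147 148 211 225 218
  209]
 [226 187 144 157 183 157 144 167 160 144 158 172 143 136 136 191 228 234
  234]
 [225 185 143 145 178 145 141 169 179 146 160 163 147 136 132 175 227 237
  239]
 [228 188 150 141 160 139 136 154 184 142 146 160 160 139 119 161 225 237
  239]
 [233 208 156 131 162 154 140 144 166 140 135 149 174 148 126 149 222 236
  239]
 [236 225 174 128 158 169 144 132 154 148 143 157 180 151 145 148 213 235
  238]
 [238 230 190 135 143 182 149 132 157 159 151 168 172 151 156 152 195 231
  238]
 [238 231 194 148 138 168 146 145 168 186 170 189 200 195 199 194 213 233
  237]
 [239 232 203 170 162 182 182 188 209 223 219 227 231 231 231 229 228 233
  237]
 [240 236 227 211 212 223 223 224 233 236 235 237 237 238 238 236 232 232
  237]
 [239 236 234 229 232 234 229 226 236 239 239 239 239 239 238 237 235 232
  231]]
216 174
```

The side-view barcode agrees with the fit (centre about (225,181)). The in-hand head is 1–2 mm forward of nominal, so I'll trim x slightly, move in and hold.

```bash
python3 -m inch '[{"x":0.014,"y":-0.006,"z":0.005,"spin":0,"gripper":-0.5},{"x":0.012,"y":-0.005,"z":0.006,"spin":0,"gripper":-0.5},{"x":0.01,"y":-0.003,"z":0.005,"spin":0,"gripper":-0.5},{"x":0.005,"y":-0.0015,"z":0.003,"spin":0,"gripper":-0.5},{"x":0,"y":0,"z":0,"spin":0,"gripper":-0.5}]'
python3 -m inch '[{"x":0,"y":0,"z":0,"spin":0,"gripper":-0.5},{"x":0,"y":0,"z":0,"spin":0,"gripper":-0.5},{"x":0,"y":0,"z":0,"spin":0,"gripper":-0.5},{"x":0,"y":0,"z":0,"spin":0,"gripper":-0.5},{"x":0,"y":0,"z":0,"spin":0,"gripper":-0.5}]'
python3 - <<'E'
from rig import *
import pickle
from h import *
o=observe();print(o["eef_pos"],R.from_rotvec(o["tcp_rot"]).as_matrix()[:,0],[k for k in o])
a=snapshot("side");b=snapshot("scene");pickle.dump((a,b),open("s5.pkl","wb"))
c=lambda x,y,z:(x/1000,y/1000,z/1000)
K=[.5805,.1421,0,1.393];p=o["eef_pos"];ex=np.array([np.cos(1.394),np.sin(1.394),0])
T=[p[0]+.0015*ex[0],p[1]+.0015*ex[1],p[2]-.0196,1.394]
# head grey-ish vs colours: find green LED (handle top) centroid and compare with wrist-derived position
for n,s in(("side",a),("scene",b)):
    h=cv2.cvtColor(s["image"],cv2.COLOR_RGB2HSV)
    m=((h[...,0]>20)&(h[...,0]<34)&(h[...,1]>140)&(h[...,2]>90)).astype(np.uint8)
    N,lab,st,ce=cv2.connectedComponentsWithStats(m)
    print(n,[(st[i].tolist(),ce[i].round(1).tolist()) for i in range(1,N) if st[i][4]>40])
    print(proj(s,world(T,[c(65,17,28),c(65,-17,28),c(65,17,0),c(65,-17,0),c(102,0,-8)])).round(1).tolist(),proj(s,world(K,c(-18,0,40))))
E
```

```text
time: 6.1
eef_pos: [0.5487, -0.0318, 0.1236]
tcp_rot: [-2.408, -2.017, 0.001]
wrist_force: [-0.0, 0.7, -1.9]
grip_width: 0.0337
finger_force: 35.2
time: 6.6
eef_pos: [0.5492, -0.033, 0.1244]
tcp_rot: [2.41, 2.015, 0.0]
wrist_force: [-0.3, 0.6, -1.0]
grip_width: 0.0334
finger_force: 35.2
[ 0.54919252 -0.03304315  0.1243969 ] [1.77371786e-01 9.84143917e-01 2.06663910e-05] ['time', 'qpos', 'qd', 'joint_efforts', 'eef_pos', 'tcp_rot', 'wrist_force', 'moment', 'finger_force', 'grip_width']
side [([236, 178, 18, 18, 167], [243.2, 185.7])]
[[227.3, 167.1], [238.9, 165.3], [227.6, 176.0], [239.1, 174.1], [229.7, 172.1]] [[225.01199035 180.60395195]]
scene [([246, 174, 12, 14, 90], [251.5, 181.0]), ([266, 186, 20, 19, 211], [275.4, 194.9])]
[[285.6, 192.8], [279.9, 200.2], [284.8, 197.4], [279.3, 204.8], [291.6, 207.9]] [[304.52334533 224.94616949]]
```

The model matches the scene view within about 1 px. I'll hold steady for over two seconds.

```bash
python3 -m inch '[{"x":0,"y":0,"z":0,"spin":0,"gripper":-0.5},{"x":0,"y":0,"z":0,"spin":0,"gripper":-0.5},{"x":0,"y":0,"z":0,"spin":0,"gripper":-0.5},{"x":0,"y":0,"z":0,"spin":0,"gripper":-0.5},{"x":0,"y":0,"z":0,"spin":0,"gripper":-0.5}]' >/dev/null
python3 -m inch '[{"x":0,"y":0,"z":0,"spin":0,"gripper":-0.5},{"x":0,"y":0,"z":0,"spin":0,"gripper":-0.5},{"x":0,"y":0,"z":0,"spin":0,"gripper":-0.5},{"x":0,"y":0,"z":0,"spin":0,"gripper":-0.5},{"x":0,"y":0,"z":0,"spin":0,"gripper":-0.5}]' >/dev/null
python3 -m inch '[{"x":0,"y":0,"z":0,"spin":0,"gripper":-0.5},{"x":0,"y":0,"z":0,"spin":0,"gripper":-0.5},{"x":0,"y":0,"z":0,"spin":0,"gripper":-0.5},{"x":0,"y":0,"z":0,"spin":0,"gripper":-0.5},{"x":0,"y":0,"z":0,"spin":0,"gripper":-0.5}]' >/dev/null
python3 -m inch '[{"x":0,"y":0,"z":0,"spin":0,"gripper":-0.5},{"x":0,"y":0,"z":0,"spin":0,"gripper":-0.5},{"x":0,"y":0,"z":0,"spin":0,"gripper":-0.5},{"x":0,"y":0,"z":0,"spin":0,"gripper":-0.5},{"x":0,"y":0,"z":0,"spin":0,"gripper":-0.5}]' >/dev/null
python3 -m inch '[{"x":0,"y":0,"z":0,"spin":0,"gripper":-0.5},{"x":0,"y":0,"z":0,"spin":0,"gripper":-0.5},{"x":0,"y":0,"z":0,"spin":0,"gripper":-0.5},{"x":0,"y":0,"z":0,"spin":0,"gripper":-0.5},{"x":0,"y":0,"z":0,"spin":0,"gripper":-0.5}]'
python3 - <<'E'
from rig import *
import pickle
from h import *
s0=pickle.load(open("s3.pkl","rb"));s=snapshot("wrist");pickle.dump(s,open("s6.pkl","wb"))
for t in(s0,s):
    print(t["image"][156:162,252:258].reshape(-1,3).mean(0))
o=observe();print(o["qd"].round(4),o["time"])
# orange case barcode dark visible? orange lid pixels
h=cv2.cvtColor(s["image"],cv2.COLOR_RGB2HSV);m=(h[...,0]>8)&(h[...,0]<20)&(h[...,1]>120)&(h[...,2]>120);m[150:]=0
ys,xs=np.nonzero(m);print(len(xs),xs.min() if len(xs) else 0,xs.max() if len(xs) else 0, ys.max() if len(ys) else 0)
E
```

```text
time: 9.2
eef_pos: [0.5491, -0.0328, 0.1243]
tcp_rot: [2.41, 2.015, 0.0]
wrist_force: [-0.3, 0.4, -0.7]
grip_width: 0.0333
finger_force: 35.2
[ 83.61111111 187.33333333 110.72222222]
[ 82.47222222 185.77777778 109.61111111]
[-0.0005 -0.0005  0.0012 -0.0019  0.001   0.0006] 9.25
0 0 0 0
```

Held for over 3 s, with joints at rest. I'll back out the way I came.

```bash
python3 -m inch '[{"x":-0.01,"y":0.003,"z":-0.006,"spin":0,"gripper":-0.5},{"x":-0.016,"y":0.006,"z":-0.006,"spin":0,"gripper":-0.5},{"x":-0.015,"y":0.006,"z":-0.007,"spin":0,"gripper":-0.5},{"x":0,"y":0,"z":0,"spin":-0.1,"gripper":-0.5},{"x":0,"y":0,"z":0,"spin":-0.1,"gripper":-0.5}]' >/dev/null && python3 -m inch '[{"x":0,"y":0,"z":0,"spin":-0.1,"gripper":-0.5},{"x":0,"y":0,"z":0,"spin":-0.1,"gripper":-0.5},{"x":0,"y":0,"z":0,"spin":-0.075,"gripper":-0.5},{"x":-0.02,"y":-0.006,"z":0,"spin":0,"gripper":-0.5},{"x":-0.03,"y":-0.008,"z":0,"spin":0,"gripper":-0.5}]' && python3 -m inch '[{"x":-0.03,"y":-0.008,"z":0,"spin":0,"gripper":-0.5},{"x":-0.03,"y":-0.008,"z":0,"spin":0,"gripper":-0.5},{"x":-0.03,"y":-0.008,"z":0,"spin":0,"gripper":-0.5},{"x":-0.03,"y":-0.008,"z":0,"spin":0,"gripper":-0.5},{"x":-0.02,"y":-0.008,"z":0,"spin":0,"gripper":-0.5}]' && python3 -m inch '[{"x":-0.01,"y":0,"z":0,"spin":0,"gripper":-0.5},{"x":0,"y":0,"z":0,"spin":0,"gripper":-0.5},{"x":0,"y":0,"z":0,"spin":0,"gripper":-0.5},{"x":0,"y":0,"z":0,"spin":0,"gripper":-0.5}]'
python3 - <<'E'
from rig import *
from h import *
o=observe();M=R.from_rotvec(o["tcp_rot"]).as_matrix();print(M.T@(np.array([.5645,-.2833,.0796])-o["eef_pos"]),np.arctan2(M[1,0],M[0,0]),M[:,2])
E
```

```text
time: 10.25
eef_pos: [0.5582, -0.1288, 0.1442]
tcp_rot: [1.866, 2.526, 0.001]
wrist_force: [0.5, -1.1, -1.6]
grip_width: 0.0335
finger_force: 35.2
time: 10.75
eef_pos: [0.5602, -0.2771, 0.1439]
tcp_rot: [1.871, 2.523, -0.0]
wrist_force: [-0.3, 0.8, -1.1]
grip_width: 0.0335
finger_force: 35.2
time: 11.15
eef_pos: [0.5638, -0.2819, 0.1434]
tcp_rot: [-1.867, -2.527, -0.0]
wrist_force: [-0.1, -0.5, -1.0]
grip_width: 0.0333
finger_force: 35.2
[-0.00152686  0.00027489  0.06384557] 1.868992456481206 [ 1.24149059e-04  2.67867046e-04 -9.99999956e-01]
```

```bash
python3 -m inch '[{"x":-0.0015,"y":0,"z":0.02,"spin":0,"gripper":-0.5},{"x":0,"y":0,"z":0.02,"spin":0,"gripper":-0.5},{"x":0,"y":0,"z":0.015,"spin":0,"gripper":-0.5},{"x":0,"y":0,"z":0.004,"spin":0,"gripper":-0.5},{"x":0,"y":0,"z":0,"spin":0,"gripper":-0.5}]' && python3 -m inch '[{"x":0,"y":0,"z":0.001,"spin":0,"gripper":-0.5},{"x":0,"y":0,"z":0.001,"spin":0,"gripper":-0.5},{"x":0,"y":0,"z":0.001,"spin":0,"gripper":-0.5},{"x":0,"y":0,"z":0,"spin":0,"gripper":-0.5},{"x":0,"y":0,"z":0,"spin":0,"gripper":-0.5}]'
```

```text
time: 11.65
eef_pos: [0.5639, -0.2838, 0.0839]
tcp_rot: [-1.867, -2.525, 0.0]
wrist_force: [-0.8, -0.1, -1.4]
grip_width: 0.0334
finger_force: 35.2
time: 12.15
eef_pos: [0.564, -0.2844, 0.0815]
tcp_rot: [1.868, 2.525, 0.0]
wrist_force: [0.1, -0.1, -2.1]
grip_width: 0.0339
finger_force: 35.2
```

```bash
python3 -m inch '[{"x":0,"y":0,"z":0.0005,"spin":0,"gripper":-0.5},{"x":0,"y":0,"z":0.0005,"spin":0,"gripper":-0.5},{"x":0,"y":0,"z":0,"spin":0,"gripper":-0.5},{"x":0,"y":0,"z":0,"spin":0,"gripper":-0.5}]' && python3 -m inch '[{"x":0.0005,"y":0.0003,"z":0.0005,"spin":0,"gripper":-0.5},{"x":0,"y":0,"z":0.0005,"spin":0,"gripper":-0.5},{"x":0,"y":0,"z":0,"spin":0,"gripper":-0.5},{"x":0,"y":0,"z":0,"spin":0,"gripper":-0.5}]'
```

```text
time: 12.55
eef_pos: [0.564, -0.2843, 0.0803]
tcp_rot: [-1.868, -2.526, -0.0]
wrist_force: [0.2, 0.3, -2.1]
grip_width: 0.0337
finger_force: 35.2
time: 12.95
eef_pos: [0.5642, -0.2837, 0.0795]
tcp_rot: [1.868, 2.525, 0.0]
wrist_force: [-0.1, 1.0, -0.2]
grip_width: 0.0337
finger_force: 35.5
```

Weight is coming off, so contact is starting. I'll go down a touch more, then release gently in stages.

```bash
python3 -m inch '[{"x":0,"y":0,"z":0.0005,"spin":0,"gripper":-0.5},{"x":0,"y":0,"z":0,"spin":0,"gripper":-0.5},{"x":0,"y":0,"z":0,"spin":0,"gripper":-0.5}]' 20 && python3 -m inch '[{"x":0,"y":0,"z":0,"spin":0,"gripper":-0.15},{"x":0,"y":0,"z":0,"spin":0,"gripper":0},{"x":0,"y":0,"z":0,"spin":0,"gripper":0.3},{"x":0,"y":0,"z":0,"spin":0,"gripper":1},{"x":0,"y":0,"z":0,"spin":0,"gripper":1}]' && python3 -m inch '[{"x":0,"y":0,"z":0,"spin":0,"gripper":1},{"x":0,"y":0,"z":0,"spin":0,"gripper":1},{"x":0,"y":0,"z":-0.01,"spin":0,"gripper":1},{"x":0,"y":0,"z":-0.03,"spin":0,"gripper":1},{"x":0,"y":0,"z":-0.032,"spin":0,"gripper":1}]' && python3 -m inch '[{"x":0,"y":0,"z":0,"spin":0,"gripper":1},{"x":0,"y":0,"z":0,"spin":0,"gripper":1},{"x":0,"y":0,"z":0,"spin":0,"gripper":1}]'
python3 - <<'E'
from rig import *
import pickle
from h import *
a=pickle.load(open("s2.pkl","rb"));b=snapshot("wrist")
p=observe()["eef_pos"];print(p)
def box(s):
    h=cv2.cvtColor(s["image"],cv2.COLOR_RGB2HSV);m=((h[...,0]>18)&(h[...,0]<34)&(h[...,1]>140)&(h[...,2]>70)).astype(np.uint8)
    m[:,:205]=0;m[:,310:]=0;m[310:]=0
    ys,xs=np.nonzero(m);r=cv2.minAreaRect(np.c_[xs,ys].astype(np.float32))
    w=(s["image"].min(2)>150);w[:40]=0;w[105:]=0;w[:,:200]=0;w[:,310:]=0;y2,x2=np.nonzero(w)
    return r,(x2.mean(),y2.mean(),x2.min(),x2.max(),y2.min())
for s in(a,b):print(box(s),s["xyz"].round(4))
d=pickle.load(open("s0.pkl","rb"))
for n in("scene","side"):
    s=snapshot(n);df=np.abs(s["image"].astype(int)-d[n]["image"]).max(2)
    if n=="scene": print("scene scanner diff",(df[160:200,170:240]>60).sum(),"cases",(df[185:275,280:330]>60).sum())
    else: print("side scanner diff",(df[215:290,255:335]>60).sum(),"cases",(df[155:210,170:270]>60).sum())
E
```

```text
time: 13.25
eef_pos: [0.5643, -0.2837, 0.0795]
tcp_rot: [1.868, 2.525, 0.0]
wrist_force: [-1.9, 2.4, 5.1]
grip_width: 0.0335
finger_force: 36.0
time: 13.75
eef_pos: [0.5641, -0.2838, 0.0787]
tcp_rot: [-1.868, -2.526, 0.0]
wrist_force: [0.2, 0.0, 0.5]
grip_width: 0.0819
finger_force: 0.0
time: 14.25
eef_pos: [0.5637, -0.2835, 0.1515]
tcp_rot: [-1.867, -2.524, 0.0]
wrist_force: [0.4, -0.5, 0.4]
grip_width: 0.0851
finger_force: 0.0
time: 14.55
eef_pos: [0.5637, -0.2835, 0.1498]
tcp_rot: [-1.867, -2.524, 0.0]
wrist_force: [-0.8, 0.6, -0.6]
grip_width: 0.0855
finger_force: 0.0
[ 0.5635454  -0.28345011  0.14940335]
(((253.0, 206.49998474121094), (51.99999237060547, 188.99996948242188), 0.0), (np.float64(252.72102212855637), np.float64(76.41069546891465), np.int64(218), np.int64(288), np.int64(48))) [ 0.5451 -0.2191  0.2729]
(((256.0, 206.0), (192.0, 52.0), 90.0), (np.float64(255.81442021803767), np.float64(74.89469772051537), np.int64(220), np.int64(291), np.int64(45))) [ 0.5451 -0.2209  0.2706]
scene scanner diff 438 cases 0
side scanner diff 770 cases 0
```

```bash
python3 -m inch '[{"x":0,"y":0,"z":-0.03,"spin":0,"gripper":1},{"x":0,"y":0,"z":-0.03,"spin":0,"gripper":1},{"x":0,"y":0,"z":0,"spin":0,"gripper":1},{"x":0,"y":0,"z":0,"spin":0,"gripper":1}]' && python3 -c "
from rig import *
print(hand_in())"
```

```text
time: 15.1
eef_pos: [0.5642, -0.2838, 0.2108]
tcp_rot: [1.868, 2.525, 0.0]
wrist_force: [-0.8, -0.6, -1.5]
grip_width: 0.0853
finger_force: 0.0
the job is handed in; nothing more can be done
None
```

I held the scanner about 8 cm from the middle of the orange case's label for over 3 s, laid it back in the cradle within about 2 mm of where it was, head the same way round, and handed the job in; grip peaked at about 36 N and the cases did not move, but I saw no sign confirming the read.

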